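# Take the bent sample sign out of its die and stand it in the row

## Task

A white sample sign with an orange band has just been bent in the open die. Lift it out of the die and stand it upright in the gap in the row: its foot lying flat and wholly on the blue tile, squared up with it, the foot pointing to the glass like its neighbours'. Set it down gently rather than dropping it, let go, and leave the other signs and the glasses as they are.

Things in the scene. Friction and masses are not known exactly. Their poses are not given: they have to be found in the camera images.
- sign: Loose sign to move, 0.14 kg: rigid L of 8 mm white plastic, 80 mm wide (y), orange band. Foot 60 x 80 x 8 mm; blade 80 mm wide, 8 mm thick, top 140 mm above the foot's underside. Origin: centre of the foot's underside; z up along the blade, x along the foot away from it; blade at x = -30 to -22 mm. Starts in the die turned back 20 degrees about y: blade top leans to die -x, foot rises to die +x.
- sign_top (a point): Middle of the blade's top edge: (-26, 0, 140) mm in the sign's frame. The orange band runs across the blade 74 to 96 mm up. In the die the top 80 mm of the blade stand free on both sides.
- sign_toe (a point): Middle of the foot's free edge, at the underside: (30, 0, 0) mm in the sign's frame.
- die: Fixed grey and steel bending die, open V cavity, base 150 x 136 mm. Origin: on the table below the V's valley, 24 mm up; z up, x roughly to the robot. One face rises 20 degrees from level to +x, under the foot; the other leans 20 degrees from upright to -x behind the blade's lowest 60 mm. Cheeks 70 mm high, 88 mm apart, close the ends (4 mm clear of the sign). Nothing holds the sign: it lifts straight up.
- tile: Fixed blue tile, 84 (x) x 104 (y) x 3 mm thick, on the mat at the empty place of the row. Origin: centre of its underside; top 3 mm higher. x points to its glass, roughly towards the robot; the sign stands right when its frame equals the tile's, 3 mm higher.
- row_mat: Fixed black mat, 250 (x) x 400 (y) x 4 mm. Origin: centre of its underside; x roughly towards the robot. Its three places lie at x = -55 mm, y = -125, 0 and 125 mm: one has the blue tile, two have signs. Glasses stand near x = +65 mm at the same y. Mat and die swap sides of the table from start to start.
- green_sign: Finished white sign of the same size and shape as the orange-banded one, with a green band, standing upright in another place of the row, its foot pointing to its glass. Bystander, loose (0.25 kg). Origin and axes as for sign.
- yellow_sign: Finished white sign of the same size and shape as the orange-banded one, with a yellow band, standing upright in another place of the row, its foot pointing to its glass. Bystander, loose (0.25 kg). Origin and axes as for sign.
- glass0: Clear glass cupping bowl, rim 82 mm wide, 62 mm high, standing on the mat about 120 mm in front of (mat +x, robot side) one of the three places. Bystander. Origin: centre of its underside.
- glass1: Clear glass cupping bowl, rim 82 mm wide, 62 mm high, standing on the mat about 120 mm in front of (mat +x, robot side) one of the three places. Bystander. Origin: centre of its underside.
- glass2: Clear glass cupping bowl, rim 82 mm wide, 62 mm high, standing on the mat about 120 mm in front of (mat +x, robot side) one of the three places. Bystander. Origin: centre of its underside.
There are look-alikes about, which are no part of the job. What is shaped like the sign but black or brown is not meant.

How it is judged (in metres and radians):
On the way, in this order (a step that is already met when the one before it is completed fails the run):
1. the sign is lifted clear of the die, held in the gripper (contact force between the fingers and sign above 0.5 N and contact force between sign and die below 0.05 N and z of sign in the frame of die above 0.08 m), for 0.1 s.
2. the sign stands upright on the blue tile (x of sign in the frame of tile between -0.014 and 0.014 m and y of sign in the frame of tile between -0.014 and 0.014 m and z of sign in the frame of tile between -0.001 and 0.007 m and angle between sign's own z axis and vertical below 0.08 rad and angle between the x axis of sign and the x axis of tile, either way round below 0.2 rad and x of sign_toe in the frame of tile above 0.01 m), for 0.1 s.
At the end, for the whole second after the job is handed in: The sign stands released and at rest on the blue tile: upright within 0.08 rad, foot flat on the tile's top (within about 4 mm), its origin within 14 mm of the tile's centre along each tile axis, squared within 0.2 rad, the foot pointing to the glass (all of step 2 and contact force between the fingers and sign below 0.05 N and contact force between sign and tile above 0.3 N and linear speed of sign below 0.02 m/s and angular speed of sign below 0.1 rad/s); the robot touches nothing.
It fails at once if a neighbouring sign or a glass was moved by more than 15 mm or tipped (distance of any of green_sign, yellow_sign, glass0, glass1, glass2 from where it was at the start of the episode above 0.015 m or angle between any of green_sign, yellow_sign, glass0, glass1, glass2's own z axis and vertical above 0.2 rad).
It fails at once if the sign was dropped or slammed onto the tile: faster than 0.4 m/s within 30 mm above it (horizontal distance between sign and tile below 0.06 m and z of sign in the frame of tile below 0.033 m and linear speed of sign above 0.4 m/s).
It also fails if it takes over 51 s, if anything falls off the work surface, if the arm or the gripper's body presses on something with over 40 N, if the wrist force passes 120 N, or if a joint passes its speed limit or range.

## Robot

A 6-joint arm with a two-finger parallel gripper is mounted at the origin on the work surface. World frame = base frame: x ahead of the robot, y to its left, z up, the work surface at z = 0. Lengths are in mm, angles in rad, forces in N, time in s.
With the tool pointing down it reaches from about 325 to 775 mm from the base axis. Payload 5.5 kg.
Tool frame: the origin (TCP) lies midway between the tips of the shut fingers; the grasp point (between the pads) lies 19 mm behind it; x points along the fingers, y is the direction in which the jaws open and shut, and the axes are right-handed (so a half turn about x gives the same grasp; the last joint's range is limited). The gripper opens to 85 mm and grips with 20 to 120 N. Pads are 22 mm wide; open, the fingers measure 114 mm over their backs; the gripper's body (76 mm by 85 mm) begins 54 mm behind the grasp point. The pads swing forward as they close: fully open they stand 13 mm farther back than shut.
Start: joints at [-0.057, 0.091, 1.231, -0, 1.82, -0.057], TCP at [600.013, -0.003, 196.675] pointing down, gripper open.
Joint ranges: [-2.87, 2.87], [-0.86, 2.18], [0.17, 2.46], [-1.51, 4.65], [0.06, 2.69], [-2.65, 2.65]. Speed limits (rad/s): [2.57, 2.57, 3.01, 3.14, 3.14, 3.14].

## Interface

Orientations are given as [roll, pitch, yaw] about the fixed x, y, z axes, in that order (R = Rz(yaw) Ry(pitch) Rx(roll)).
In Python, from bench import monitor, viewer, close_job, spotter gives the robot as it stands.
- The arm moves only by the tool step_arm, never from a script. Its argument "motion" is a list that holds one entry, the list of rows, each a list of 7 numbers: the shift along the world's x, y, z each as a share of 0.15 m, from -1 to 1, then the turn, a rotation vector about the world's x, y, z each as a share of 90 degrees, from -1 to 1, then the finger opening in mm, from 0 to 85.4. A call has 1 to 12 rows; each row is the pose to reach, as a shift and turn from the pose measured when the call began; what a row does not reach only later rows make up. A row lasts 1/8 s, in which the tool goes at most 62.5 mm and 10.7 degrees, less where a joint would pass 70% of its speed; a pose out of reach is approached as far as the arm can. A call with a number of a shift or a turn outside -1 to 1 is refused whole. A call with a gripper value outside its range is refused whole. The fingers move at their own pace and stop on an object; "grip_force" is the grip in N (left out, the last holds). Time passes only in rows, so rows that repeat a pose let the fingers close. It gives the time, the measured TCP pose, the force and the opening at its end, in the units of the state.
- monitor.state(): the state, without advancing time (a new reading comes with each control period).
- viewer.capture(name): name is "scene" or "side" or "wrist"; returns a dict with "img" (400x640x3 uint8, red, green, blue), "camera_matrix" (3x3 intrinsics, pixels), "R" (3x3) and "t" (3): a world point X has camera coordinates R X + t. Camera axes: x right, y down, z forward; pixel columns grow to the right and rows downward; lengths in mm; the calibration is good to about 2 mm. A picture is of the moment at which its call begins. There is no depth.
- close_job(): hands the job in, once; it reports no verdict.
Trained networks look in a picture, given as the dict that the camera call returned (one of the last four; its "shot" number tells which), for a name from the list of things; names that differ only in an ending like _2 or _b are one class to them, and where a whole thing is asked for, a point or a joint stands for the part that bears it (a point fixed in the world has none). Each returns a list of dicts, best first, with "score" (0 to 1); they miss things now and then, are a little off and sometimes report something else, mostly with a low value. They report only what shows in the picture. A call takes as long as a camera call. They do not tell look-alikes from the thing itself.
- spotter.outline_of(name, picture): "region" (400x640 bool, what is visible of it) and "extent" ([left, top, right, bottom] in pixels, round what is visible of it).
- spotter.tip_of(name, picture): "location" ([column, row] in pixels: a listed point, or the origin of a listed thing).
The state is a dict: "t": time; "joint_positions": joint angles; "qd": joint speeds; "effort": joint torques, N m; "eef_pos": TCP position; "tcp_rot": TCP orientation; "force": force on the tool from outside, world axes, zero at the start; "torque": the same for the moment, N m; "opening": finger opening in mm.
Only numpy, scipy, OpenCV 4.12 (cv2) and the standard library are available. Lean on these libraries where they do the work, as an engineer would, in place of code of your own. Each camera call takes 0.05 s, during which the arm holds its last target. There are 200 camera calls.

## Working session

There is one attempt and no reset: what is moved stays moved. The work goes in short steps, Python scripts to look and compute and a tool call to move; the robot and the scene stay as the last step left them, time stands still between calls to the robot, and variables do not carry over. Pictures are saved under pics/ and viewed, about 8 in all and at most 12, crops included, and the job is handed in when it is done.

Besides the shell and the picture viewer there is one more tool, called after "Call:" as name([rows], argument=value, ...), one row to a line, values as JSON. step_arm: Moves the arm, as the interface text tells. Its arguments: {"type":"object","properties":{"motion":{"type":"array","items":{"type":"array","items":{"type":"array","items":{"type":"number"}}}},"grip_force":{"type":"number"}},"required":["motion"]}

```bash
mkdir -p pics; cat > h.py <<'E'
import numpy as np, cv2
from bench import monitor, viewer, close_job, spotter
def save(p,n,crop=None,s=1):
    im=p["img"][:,:,::-1]
    if crop: l,t,r,b=crop; im=im[t:b,l:r]
    if s!=1: im=cv2.resize(im,None,fx=s,fy=s,interpolation=cv2.INTER_CUBIC)
    cv2.imwrite("pics/"+n+".png",im)
def ray(p,uv):
    d=np.linalg.inv(p["camera_matrix"])@np.array([uv[0],uv[1],1.])
    R=np.array(p["R"]);return -R.T@np.array(p["t"]),R.T@d
def atz(p,uv,z):
    o,d=ray(p,uv);return o+d*(z-o[2])/d[2]
def tri(obs):
    A=np.zeros((3,3));b=np.zeros(3)
    for p,uv in obs:
        o,d=ray(p,uv);d=d/np.linalg.norm(d);M=np.eye(3)-np.outer(d,d);A+=M;b+=M@o
    return np.linalg.solve(A,b)
def proj(p,X):
    X=np.atleast_2d(X);c=(np.array(p["R"])@X.T).T+np.array(p["t"]);q=(p["camera_matrix"]@c.T).T
    return q[:,:2]/q[:,2:]
E
python3 - <<'E'
from h import *
np.set_printoptions(precision=1,suppress=True)
P={n:viewer.capture(n) for n in("scene","side")}
for n,p in P.items():
    print(n,"cam",ray(p,(0,0))[0])
    for k in("sign","sign_top","sign_toe","die","tile","row_mat","green_sign","yellow_sign","glass0"):
        print(k,[(np.round(d["location"]),round(d["score"],2)) for d in spotter.tip_of(k,p)[:4]])
cv2.imwrite("pics/a.png",np.vstack([P["scene"]["img"],P["side"]["img"]])[:,:,::-1][:, :])
im=cv2.imread("pics/a.png");cv2.imwrite("pics/a.png",cv2.resize(im,(480,600),interpolation=cv2.INTER_AREA))
save(P["scene"],"sc");save(P["side"],"sd")
E
```

```text
scene cam [1122.9 -383.7 1174.1]
sign [(array([213., 246.]), 0.95), (array([263., 271.]), 0.83), (array([218., 306.]), 0.61), (array([326., 164.]), 0.52)]
sign_top [(array([271., 268.]), 0.86), (array([170., 347.]), 0.83), (array([167., 244.]), 0.63)]
sign_toe [(array([226., 312.]), 0.95), (array([218., 248.]), 0.88), (array([258., 261.]), 0.83), (array([323., 168.]), 0.71)]
die [(array([267., 290.]), 0.64)]
tile [(array([405., 242.]), 0.96)]
row_mat [(array([391., 226.]), 0.63)]
green_sign [(array([436., 221.]), 0.7)]
yellow_sign [(array([405., 240.]), 0.66), (array([366., 262.]), 0.64)]
glass0 [(array([415., 187.]), 0.76), (array([381., 209.]), 0.64), (array([338., 228.]), 0.57)]
side cam [-290.6 -706.3 1008.1]
sign [(array([375., 280.]), 0.81), (array([389., 237.]), 0.78), (array([437., 256.]), 0.63), (array([251., 223.]), 0.63)]
sign_top [(array([249., 197.]), 0.9), (array([386., 334.]), 0.77), (array([411., 191.]), 0.74)]
sign_toe [(array([382., 241.]), 0.82), (array([432., 259.]), 0.62), (array([251., 230.]), 0.6), (array([374., 282.]), 0.56)]
die [(array([391., 237.]), 0.67)]
tile [(array([318., 171.]), 0.96)]
row_mat [(array([308., 181.]), 0.55), (array([321., 204.]), 0.35)]
green_sign [(array([293., 154.]), 0.68)]
yellow_sign [(array([347., 184.]), 0.66), (array([413., 190.]), 0.24)]
glass0 [(array([264., 170.]), 0.94), (array([321., 201.]), 0.76), (array([388., 239.]), 0.66), (array([408., 191.]), 0.58)]
```

View pics/sc.png

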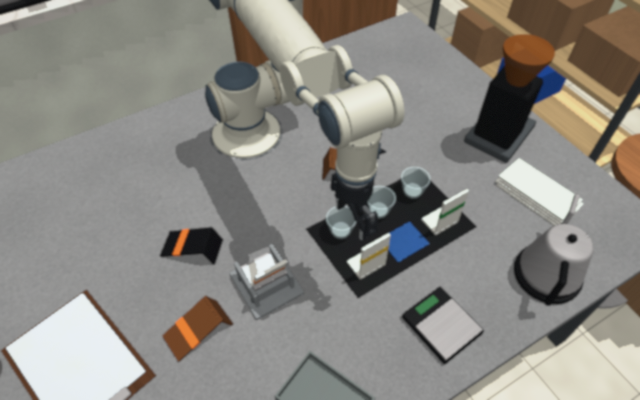

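View pics/sd.png

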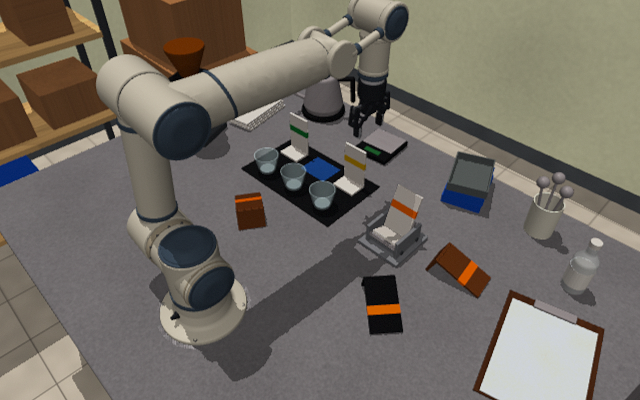

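The scene view shows four candidates. The black sign is at scene (190,243) and the brown ones at (197,328) and (330,162); all three lie loose. The white sign with the orange band sits in the grey die at scene (265,270) / side (403,212), and that one fits. The tile is at scene (405,242), between the green and yellow signs. Next I measure and confirm with an enlarged crop.

```bash
cat > m.py <<'E'
from h import *
np.set_printoptions(precision=2,suppress=True)
P={n:viewer.capture(n) for n in("scene","side")}
def quad(p,name,z,near=None,pick=0):
    ds=spotter.outline_of(name,p)
    if not ds: return None
    m=ds[pick]["region"].astype(np.uint8)
    c=max(cv2.findContours(m,cv2.RETR_EXTERNAL,cv2.CHAIN_APPROX_NONE)[0],key=cv2.contourArea)[:,0]
    g=np.array([atz(p,u,z)[:2] for u in c],np.float32)
    return cv2.minAreaRect(g)
for n,p in P.items():
    print(n,"tile",quad(p,"tile",7),"mat",quad(p,"row_mat",4))
    for k in("tile","die","row_mat"):
        d=spotter.tip_of(k,p); print(k,[ (atz(p,x["location"],4 if k!="die" else 0)[:2],round(x["score"],2)) for x in d[:2]])
    hsv=cv2.cvtColor(p["img"],cv2.COLOR_RGB2HSV)
    m=cv2.inRange(hsv,(5,130,120),(18,255,255))
    nc,l,st,ce=cv2.connectedComponentsWithStats(m)
    print([(ce[i],st[i]) for i in range(1,nc) if 15<st[i][4]<900])
s,d=P["scene"],P["side"]
print("top",tri([(s,(271,268)),(d,(411,191))]),"tile",tri([(s,(405,242)),(d,(318,171))]))
a=cv2.resize(s["img"][220:330,215:325],(400,400),interpolation=cv2.INTER_CUBIC)
b=cv2.resize(d["img"][170:280,345:455],(400,400),interpolation=cv2.INTER_CUBIC)
cv2.imwrite("pics/crop1.png",np.hstack([a,b])[:,:,::-1])
E
python3 m.py
```

```text
scene tile ((591.5735473632812, 186.56455993652344), (107.47557830810547, 86.64954376220703), 88.8126220703125) mat ((537.0512084960938, 182.04342651367188), (253.20941162109375, 400.3274841308594), 1.86821448802948)
tile [(array([596.83, 178.35]), 0.78)]
die [(array([ 533.54, -188.48]), 0.82)]
row_mat [(array([537.4 , 176.71]), 0.55)]
[(array([180.18, 242.18]), array([172, 229,  17,  27, 211], dtype=int32)), (array([186.96, 332.56]), array([175, 317,  25,  32, 408], dtype=int32))]
side tile ((591.59765625, 185.10533142089844), (89.19097900390625, 106.11373901367188), 1.276682734489441) mat ((536.3209228515625, 182.48348999023438), (258.3921203613281, 406.12005615234375), 2.0129756927490234)
tile [(array([570.97, 175.05]), 0.64)]
die [(array([ 521.04, -192.01]), 0.65), (array([535.03, 174.14]), 0.45)]
row_mat [(array([523.1 , 177.71]), 0.73)]
[(array([171.9 ,   1.09]), array([162,   0,  22,   5,  58], dtype=int32)), (array([128.05,  42.92]), array([121,  38,  16,  13,  64], dtype=int32)), (array([250.1,  50.4]), array([246,  47,  11,   7,  40], dtype=int32)), (array([159.8 ,  65.34]), array([144,  55,  30,  20,  71], dtype=int32)), (array([247.84, 199.09]), array([235, 196,  27,   7,  87], dtype=int32)), (array([403.54, 208.58]), array([391, 199,  26,  20, 195], dtype=int32)), (array([  1.29, 238.14]), array([  0, 233,   5,  10,  28], dtype=int32)), (array([467.38, 272.76]), array([458, 260,  20,  25, 237], dtype=int32)), (array([383.13, 309.09]), array([366, 304,  35,  11, 316], dtype=int32))]
top [ 564.95 -190.2   157.39] tile [589.31 192.    -8.37]
```

View pics/crop1.png

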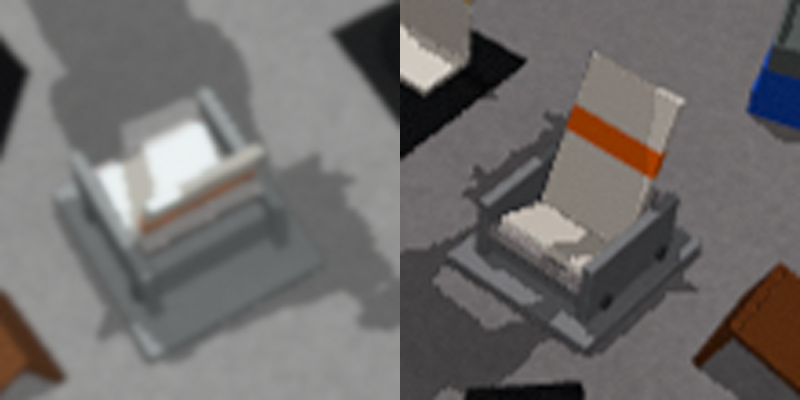

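The crop confirms it: the white L with the orange band sits in the die, with its blade leaning away from the robot. The triangulated top (565,-190,157) matches the expected height of 157. Next I check the tool orientation.

```bash
python3 - <<'E'
from h import *
from scipy.spatial.transform import Rotation as Ro
s=monitor.state();print(s["tcp_rot"],s["t"],s["opening"]);print(Ro.from_euler("xyz",s["tcp_rot"]).as_matrix().round(2))
p=viewer.capture("wrist");print(ray(p,(320,200)))
E
```

```text
[-1.37561139  1.57074634 -2.94643426] 1.6 85.42803090806433
[[-0.  1. -0.]
 [-0. -0. -1.]
 [-1. -0.  0.]]
(array([599.22700617,  74.4094371 , 372.87964473]), array([ 0.00125362, -0.30866121, -0.95126954]))
```

Call:
step_arm([
  [[0,-0.3,0.4,0,0,0,85],[-0.2,-0.6,0.8,0,0,0,85],[-0.3,-0.9,0.9,0,0,0,85],[-0.4,-1,0.9,0,0,0,85],[-0.4,-1,0.9,0,0,0,85]],
])

```text
t: 2.28
eef_pos: [539.3, -151.9, 333.4]
tcp_rot: [1.155, 1.568, -0.42]
force: [0.7, 0.6, -0.6]
opening: 85.3
```

```bash
python3 - <<'E'
from h import *
np.set_printoptions(precision=1,suppress=True)
p=viewer.capture("wrist");save(p,"w1")
import pickle;pickle.dump(p,open("w1.pkl","wb"))
for k,z in(("sign_top",157),("sign",34),("sign_toe",44.5),("die",0)):
    print(k,[(d["location"],round(d["score"],2),atz(p,d["location"],z)) for d in spotter.tip_of(k,p)[:2]])
E
```

```text
sign_top [([322.9, 299.4], 0.74, array([ 543.1, -343.7,  157. ])), ([182.4, 261.7], 0.74, array([ 348.6, -281.2,  157. ]))]
sign [([317.0, 246.6], 0.97, array([ 533.9, -322.2,   34. ])), ([294.1, 178.5], 0.67, array([ 495.6, -193.5,   34. ]))]
sign_toe [([275.2, 179.0], 0.87, array([ 465. , -191.6,   44.5])), ([315.6, 234.2], 0.6, array([ 531.7, -292.4,   44.5]))]
die []
```

View pics/w1.png

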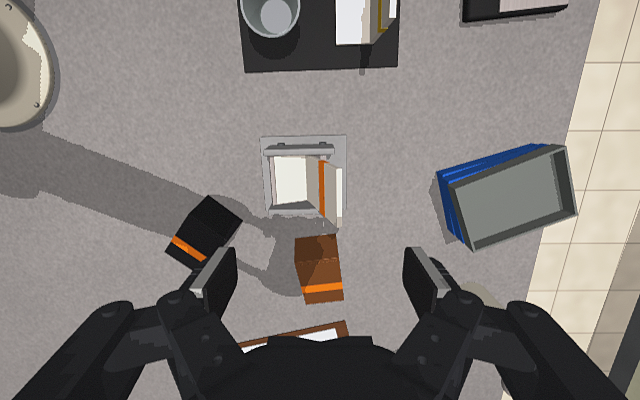

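The wrist view shows the die, with the sign in it, at (305,175). It is nearly square to world x, and the orange band runs down column ~322. Next I fit the pose to the band in the side and wrist pictures.

```bash
cat > fit.py <<'E'
from h import *
import pickle
from scipy.optimize import minimize
np.set_printoptions(precision=2,suppress=True)
w=pickle.load(open("w1.pkl","rb"));d=viewer.capture("side")
def T(q,X): # sign frame -> world through die; q=x,y,yaw(sign x axis = pi+yaw)
    X=np.atleast_2d(X).astype(float);t=np.radians(20)
    u=X[:,0]+30;v=X[:,2]
    D=np.c_[u*np.cos(t)-v*np.sin(t),X[:,1],24+u*np.sin(t)+v*np.cos(t)]
    a=np.pi+q[2];c,s=np.cos(a),np.sin(a)
    return np.c_[q[0]+c*D[:,0]-s*D[:,1],q[1]+s*D[:,0]+c*D[:,1],D[:,2]]
band=[(-22,y,z) for y,z in((-40,74),(40,74),(40,96),(-40,96))]
def mask(p,box):
    m=cv2.inRange(cv2.cvtColor(p["img"],cv2.COLOR_RGB2HSV),(4,120,50),(20,255,255))
    o=np.zeros_like(m);l,t,r,b=box;o[t:b,l:r]=m[t:b,l:r];return o/255.
obs=[(w,mask(w,(290,140,350,226))),(d,mask(d,(385,190,425,222)))]
def cost(q):
    e=0
    for p,m in obs:
        r=np.zeros((800*2,1280*2),np.uint8)
        cv2.fillPoly(r,[np.round((proj(p,T(q,band))+.5)*4*16-8).astype(np.int32)],255,shift=4)
        r=cv2.resize(r,(640,400),interpolation=cv2.INTER_AREA)/255.
        e+=1-np.minimum(r,m).sum()/np.maximum(r,m).sum()
    return e
best=min((minimize(lambda z:cost([z[0],z[1],z[2]/100]),[521+a,-190,y],method="Nelder-Mead",options=dict(initial_simplex=None,xatol=.05)) for a in(-6,0,6) for y in(-6,0,6)),key=lambda r:r.fun)
q=best.x/[1,1,100];print([m.sum() for _,m in obs],best.fun,q,"top",T(q,[(-26,0,140)]),"grasp",T(q,[(-26,0,112)]))
o=[]
for p,c in((w,(240,120,360,240)),(d,(345,165,455,275))):
    l,t,r,b=c;k=400/(r-l);im=cv2.resize(p["img"][t:b,l:r],(400,400),interpolation=cv2.INTER_CUBIC)
    for pts in(band,[(-30,-40,140),(-22,-40,140),(-22,40,140),(-30,40,140)],[(-22,-40,8),(30,-40,8),(30,40,8),(-22,40,8)]):
        cv2.polylines(im,[np.round((proj(p,T(q,pts))+.5-[l,t])*k).astype(np.int32)],True,(0,0,255))
    o.append(im)
cv2.imwrite("pics/fit.png",np.hstack(o)[:,:,::-1])
E
python3 fit.py
```

```text
[np.float64(303.0), np.float64(206.0)] 0.2920714460062538 [ 519.91 -189.82    0.  ] top [[ 564.04 -189.82  156.93]] grasp [[ 554.46 -189.82  130.61]]
```

View pics/fit.png

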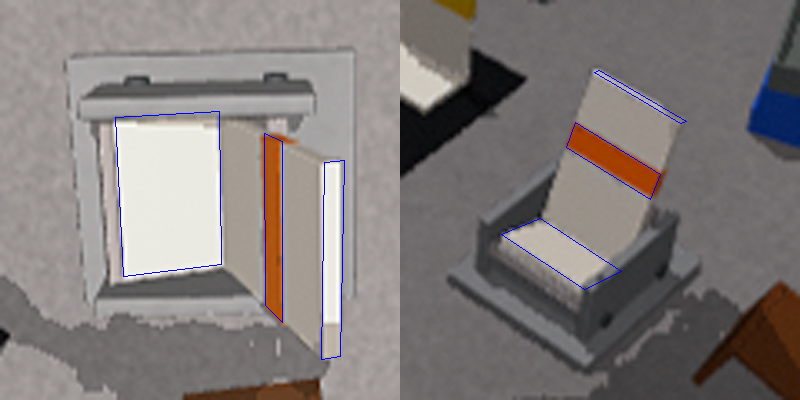

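The overlay matches the band, top edge and foot in both views: grasp point (554.5,-190,130.6), sign yaw ≈ 180°. I'll approach along the blade with the tool tilted 20°.

Call:
step_arm([
  [[0.1,-0.1,-0.2,0,0.1,0,85],[0.2,-0.254,-0.5,0,0.222,0,85],[0.241,-0.254,-0.8,0,0.222,0,85],[0.241,-0.254,-0.969,0,0.222,0,85],[0.241,-0.254,-0.969,0,0.222,0,85]],
], grip_force=50)

```text
t: 3.2
eef_pos: [576.1, -186.0, 181.4]
tcp_rot: [-1.581, 1.214, 3.135]
force: [0.0, -0.3, 0.7]
opening: 85.3
```

```bash
python3 - <<'E'
from h import *
from scipy.spatial.transform import Rotation as Ro
s=monitor.state();print(s["eef_pos"],s["t"],s["force"]);print(Ro.from_euler("xyz",s["tcp_rot"]).as_matrix().round(3))
p=viewer.capture("side");q=viewer.capture("wrist")
cv2.imwrite("pics/pre.png",np.hstack([cv2.resize(p["img"][100:300,320:520],(400,400)),cv2.resize(q["img"][:,120:520],(400,400))])[:,:,::-1])
E
```

```text
[ 576.07296204 -185.95844569  181.36647017] 3.2 [ 0.02179093 -0.34233333  0.74585481]
[[-0.35   0.937  0.003]
 [ 0.002  0.004 -1.   ]
 [-0.937 -0.35  -0.004]]
```

View pics/pre.png

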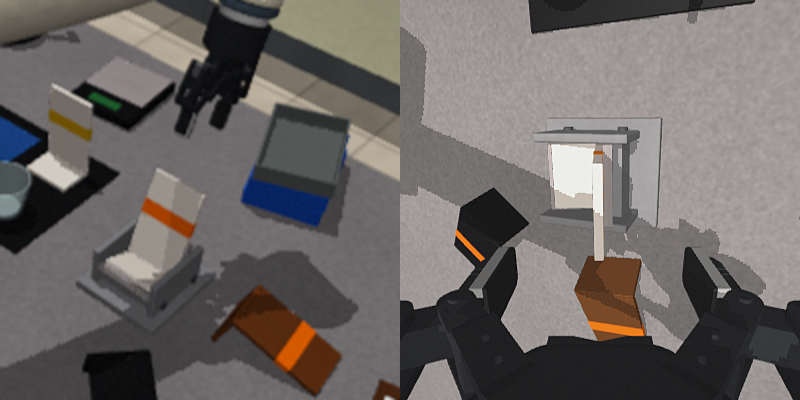

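```bash
python3 - <<'E'
from h import *
p=viewer.capture("side")
s=monitor.state();X=np.array(s["eef_pos"]);d=np.array([-.35,0,-.937]);n=np.array([.937,0,-.35])
print(X,proj(p,[X,X-13*d+42*n,X-13*d-42*n,[564,-190,157]]))
w=viewer.capture("wrist");print(proj(w,[[564,-150,157],[564,-230,157],X]))
save(p,"pre2",(360,110,480,230),5)
E
```

```text
[ 576.98737686 -186.79629285  188.07028632] [[413.762259   179.42440044]
 [423.43113664 172.88571128]
 [406.98636795 177.52358846]
 [410.27377052 190.95403211]]
[[318.02093488 160.69148555]
 [317.94642349 257.44009518]
 [320.20684471 224.76641873]]
```

View pics/pre2.png

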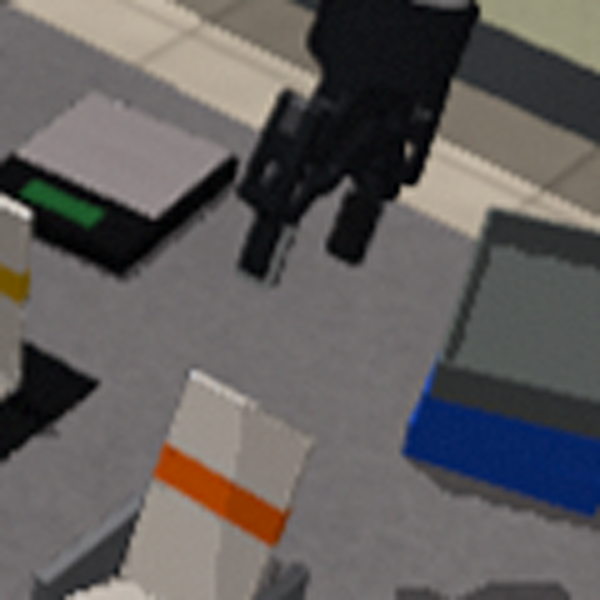

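```bash
python3 - <<'E'
from h import *
w=viewer.capture("wrist");p=viewer.capture("side")
s=monitor.state();X=np.array(s["eef_pos"]);d=np.array([-.35,0,-.937]);n=np.array([.937,0,-.35]);u=np.array([0,1,0])
for b in(13,25,35,45):
  T=[X-b*d+k*42.7*n+j*11*u for k in(-1,1) for j in(1,-1)]
  print(b,proj(w,T).round().tolist(),proj(p,T).round().tolist())
save(w,"pads",(160,200,480,400),2)
E
```

```text
13 [[250.0, 217.0], [253.0, 249.0], [390.0, 216.0], [388.0, 249.0]] [[404.0, 176.0], [410.0, 180.0], [420.0, 171.0], [427.0, 175.0]]
25 [[246.0, 224.0], [249.0, 259.0], [396.0, 224.0], [393.0, 258.0]] [[405.0, 172.0], [412.0, 175.0], [422.0, 167.0], [429.0, 171.0]]
35 [[241.0, 232.0], [244.0, 268.0], [401.0, 231.0], [397.0, 267.0]] [[406.0, 168.0], [413.0, 172.0], [423.0, 164.0], [430.0, 168.0]]
45 [[236.0, 240.0], [240.0, 278.0], [406.0, 239.0], [402.0, 277.0]] [[408.0, 165.0], [415.0, 169.0], [424.0, 161.0], [431.0, 164.0]]
```

View pics/pads.png

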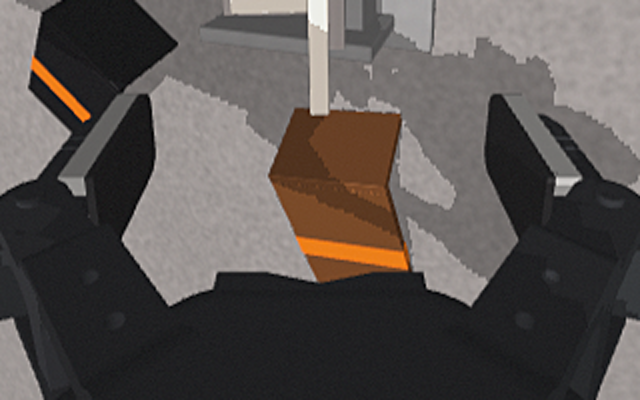

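Both cameras show the open tips about 45 mm behind the reported TCP, where I expected 13. I'll go in 18 mm deeper than planned, which is safe under either reading: the body still clears the blade top, and the pads still land on the free part.

Call:
step_arm([
  [[-0.04,-0.021,-0.1,0,0,0,85],[-0.08,-0.021,-0.2,0,0,0,85],[-0.12,-0.021,-0.3,0,0,0,85],[-0.155,-0.021,-0.4,0,0,0,85],[-0.195,-0.021,-0.5,0,0,0,85],[-0.22,-0.021,-0.57,0,0,0,85],[-0.235,-0.021,-0.614,0,0,0,85],[-0.235,-0.021,-0.614,0,0,0,85],[-0.235,-0.021,-0.614,0,0,0,85]],
])

```text
t: 4.62
eef_pos: [542.1, -190.4, 96.7]
tcp_rot: [-1.569, 1.226, -3.138]
force: [-0.7, 0.0, 0.7]
opening: 85.2
```

```bash
python3 - <<'E'
from h import *
s=monitor.state();print(s["eef_pos"],s["t"],s["force"])
p=viewer.capture("side");w=viewer.capture("wrist")
cv2.imwrite("pics/in.png",np.hstack([cv2.resize(p["img"][130:250,350:470],(400,400),interpolation=cv2.INTER_CUBIC),cv2.resize(w["img"][:,120:520],(400,400))])[:,:,::-1])
E
```

```text
[ 542.08208168 -190.37398828   96.73516418] 4.625 [-0.66838882  0.04690157  0.73751338]
```

View pics/in.png

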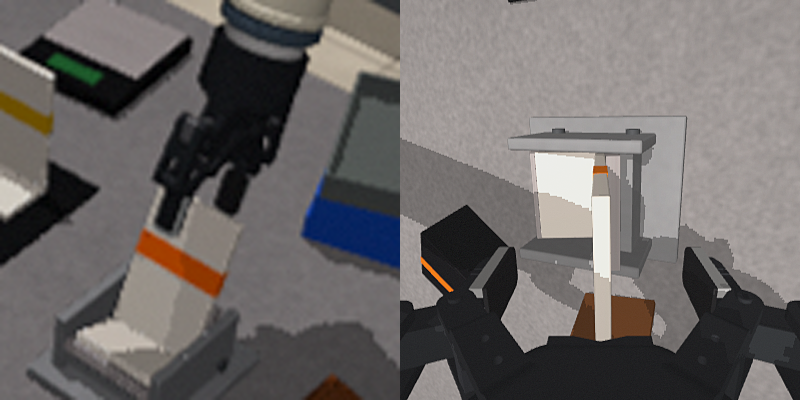

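The fingers straddle the blade between the top edge and the band, with the blade centred at column ~320 in the wrist view. Closing.

Call:
step_arm([
  [[0,0,0,0,0,0,40],[0,0,0,0,0,0,0],[0,0,0,0,0,0,0],[0,0,0,0,0,0,0],[0,0,0,0,0,0,0],[0,0,0,0,0,0,0],[0,0,0,0,0,0,0]],
], grip_force=50)

```text
t: 5.6
eef_pos: [542.1, -190.3, 96.6]
tcp_rot: [-1.569, 1.226, -3.139]
force: [-0.5, 0.3, -0.1]
opening: 7.3
```

Opening is 7.3 mm, so the blade is held. Lifting straight up.

Call:
step_arm([
  [[0,0,0.1,0,0,0,0],[0,0,0.25,0,0,0,0],[0,0,0.45,0,0,0,0],[0,0,0.65,0,0,0,0],[0,0,0.85,0,0,0,0],[0,0,1,0,0,0,0],[0,0,1,0,0,0,0],[0,0,1,0,0,0,0]],
])

```text
t: 6.6
eef_pos: [542.1, -190.3, 245.8]
tcp_rot: [-1.57, 1.225, -3.139]
force: [-0.8, 0.4, -1.2]
opening: 7.2
```

Call:
step_arm([
  [[0.05,0.1,0.1,0,-0.05,0,0],[0.15,0.3,0.2,0,-0.11,0,0],[0.25,0.55,0.25,0,-0.17,0.006,0],[0.35,0.8,0.25,0,-0.222,0.013,0],[0.45,1,0.25,0,-0.222,0.013,0],[0.5,1,0.25,0,-0.222,0.013,0]],
])

```text
t: 7.35
eef_pos: [616.8, -38.1, 281.7]
tcp_rot: [0.151, 1.567, -1.395]
force: [-0.0, -0.4, -1.8]
opening: 7.5
```

Call:
step_arm([
  [[0,0.25,0,0,0,0,0],[0,0.5,0,0,0,0,0],[0,0.8,0,0,0,0,0],[0,1,0,0,0,0,0],[0,1,0,0,0,0,0]],
])

```text
t: 7.98
eef_pos: [616.6, 113.1, 279.9]
tcp_rot: [-0.591, 1.566, -2.135]
force: [0.5, 0.3, -1.6]
opening: 7.3
```

Call:
step_arm([
  [[0,0.2,0,0,0,0,0],[0,0.4,-0.1,0,0,0,0],[0.007,0.486,-0.25,0,0,0,0],[0.007,0.486,-0.4,0,0,0,0],[0.007,0.486,-0.466,0,0,0,0],[0.007,0.486,-0.466,0,0,0,0],[0.007,0.486,-0.466,0,0,0,0]],
])

```text
t: 8.85
eef_pos: [618.1, 185.5, 211.2]
tcp_rot: [-0.234, 1.567, -1.779]
force: [0.2, 0.4, -1.3]
opening: 7.3
```

```bash
cat > chk.py <<'E'
from h import *
import sys
from scipy.spatial.transform import Rotation as Ro
np.set_printoptions(precision=3,suppress=True)
s=monitor.state();X=np.array(s["eef_pos"]);M=Ro.from_euler("xyz",s["tcp_rot"]).as_matrix()
print(X,s["t"],s["force"],s["opening"]);print(M)
zs=-M[:,0];xs=-M[:,1];ys=np.cross(zs,xs);h=float(sys.argv[2])
O=X-h*zs+26*xs   # predicted sign origin
print("sign origin",O,"yaw",np.degrees(np.arctan2(xs[1],xs[0])),"tilt",zs)
S=lambda pts:np.array([O+a*xs+b*ys+c*zs for a,b,c in pts])
ta=np.radians(float(sys.argv[3]));tx=np.array([np.cos(ta),np.sin(ta)]);ty=np.array([-tx[1],tx[0]]);tc=np.array([591.6,185.6])
tile=np.array([[*(tc+a*tx+b*ty),7] for a,b in((-42,-52),(42,-52),(42,52),(-42,52))])
out=[]
for n,c in(("scene",(335,120,475,260)),("side",(240,80,400,240))):
    p=viewer.capture(n);l,t,r,b=c;k=400/(r-l);im=cv2.resize(p["img"][t:b,l:r],(400,400),interpolation=cv2.INTER_CUBIC)
    for pts in(S([(-22,-40,74),(-22,40,74),(-22,40,96),(-22,-40,96)]),S([(-30,-40,140),(-22,-40,140),(-22,40,140),(-30,40,140)]),S([(-30,-40,0),(30,-40,0),(30,40,0),(-30,40,0)]),tile):
        cv2.polylines(im,[np.round((proj(p,pts)+.5-[l,t])*k).astype(np.int32)],True,(0,0,255))
    out.append(im)
cv2.imwrite("pics/%s.png"%sys.argv[1],np.hstack(out)[:,:,::-1])
E
python3 chk.py over 75 181.2
```

```text
[618.087 185.465 211.243] 8.85 [ 0.214  0.384 -1.321] 7.343049956008959
[[-0.001  1.     0.026]
 [-0.004  0.026 -1.   ]
 [-1.    -0.001  0.004]]
sign origin [592.04  184.522 136.266] yaw -178.50592592494183 tilt [0.001 0.004 1.   ]
```

View pics/over.png

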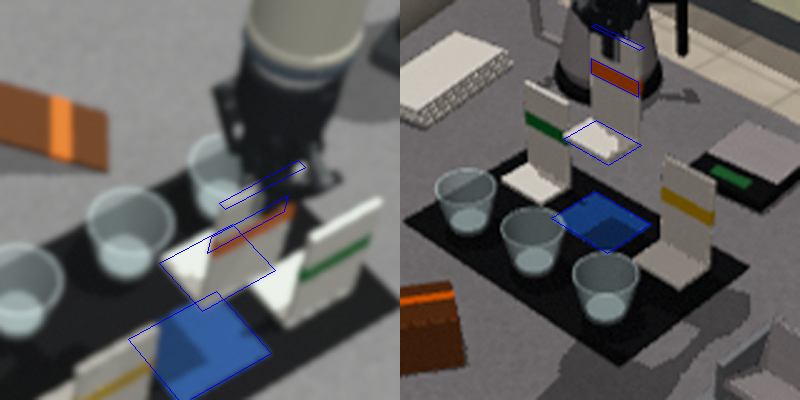

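The side overlay matches band, foot and tile; the scene view is off by a couple of pixels at most. I'll descend to about 15 mm above the tile and fit the offset numerically.

Call:
step_arm([
  [[0,0.007,-0.1,0,0,0,0],[0,0.007,-0.22,0,0,0,0],[0,0.007,-0.35,0,0,0,0],[0,0.007,-0.48,0,0,0,0],[0,0.007,-0.6,0,0,0,0],[0,0.007,-0.7,0,0,0,0],[0,0.007,-0.76,0,0,0,0],[0,0.007,-0.76,0,0,0,0],[0,0.007,-0.76,0,0,0,0]],
])

```text
t: 10.07
eef_pos: [618.5, 187.0, 98.5]
tcp_rot: [0.359, 1.568, -1.185]
force: [0.1, -0.6, -1.2]
opening: 7.2
```

```bash
cat > fit2.py <<'E'
from h import *
from scipy.optimize import minimize
from scipy.spatial.transform import Rotation as Ro
np.set_printoptions(precision=2,suppress=True)
s=monitor.state();X=np.array(s["eef_pos"]);M=Ro.from_euler("xyz",s["tcp_rot"]).as_matrix()
zs=-M[:,0];xs=-M[:,1];ys=np.cross(zs,xs);O=X-75*zs+26*xs
print(X,s["t"],s["force"],"pred",O,"zs",zs,"yaw",np.degrees(np.arctan2(xs[1],xs[0])))
B=[(-22,y,z) for y,z in((-40,74),(40,74),(40,96),(-40,96))]
obs=[]
for n in("scene","side"):
    p=viewer.capture(n);P=O+np.array(B)@np.array([xs,ys,zs]);c=proj(p,P)
    m=cv2.inRange(cv2.cvtColor(p["img"],cv2.COLOR_RGB2HSV),(3,90,50),(20,255,255))
    l,t=(c.min(0)-8).astype(int);r,b=(c.max(0)+8).astype(int);o=np.zeros_like(m);o[t:b,l:r]=m[t:b,l:r]
    obs.append((p,o/255.));print(n,"tile",spotter.tip_of("tile",p)[:1],o.sum()/255)
def cost(v,each=False):
    a=v[3]/100;Z=Ro.from_rotvec([0,0,a]).as_matrix();P=O+v[:3]+(np.array(B)@np.array([xs,ys,zs]))@Z.T;e=[]
    for p,m in obs:
        r=np.zeros((1600,2560),np.uint8);cv2.fillPoly(r,[np.round((proj(p,P)+.5)*64-8).astype(np.int32)],255,shift=4)
        r=cv2.resize(r,(640,400),interpolation=cv2.INTER_AREA)/255.;e.append(1-np.minimum(r,m).sum()/np.maximum(r,m).sum())
    return e if each else sum(e)
I=np.vstack([np.zeros(4),np.eye(4)*6])
b=min((minimize(cost,np.zeros(4),method="Nelder-Mead",options=dict(initial_simplex=I*k)) for k in(1,-1,.5)),key=lambda r:r.fun)
print("zero",cost(np.zeros(4),1),"best",cost(b.x,1),"offset mm / yaw crad",b.x)
E
python3 fit2.py
```

```text
[618.54 186.97  98.45] 10.075 [ 0.09 -0.56 -1.2 ] pred [592.64 186.06  23.42] zs [-0.  0.  1.] yaw -178.4828892159823
scene tile [{'location': [402.5, 243.0], 'score': 0.9}] 109.0
side tile [{'location': [319.4, 168.5], 'score': 0.51}] 123.0
zero [np.float64(0.8531161158941065), np.float64(0.17737853460396802)] best [np.float64(0.17380652850427047), np.float64(0.16684103637146896)] offset mm / yaw crad [ 5.51 -1.21 -4.94  2.22]
```

The scene camera looks from x=1123 and so sees the back face of the blade (x=-30). I need to use that face in the fit.

```bash
sed -i 's/^B=.*/BB={n:np.array([(f,y,z) for y,z in((-40,74),(40,74),(40,96),(-40,96))]) for n,f in(("scene",-30),("side",-22))}/; s/P=O+np.array(B)@/P=O+BB[n]@/; s/obs.append((p,o\/255.))/obs.append((p,o\/255.,BB[n]))/; s/P=O+v\[:3\]+(np.array(B)@np.array(\[xs,ys,zs\]))@Z.T;e=\[\]/e=[]/; s/for p,m in obs:/for p,m,B in obs:\n        P=O+v[:3]+(B@np.array([xs,ys,zs]))@Z.T/' fit2.py; python3 fit2.py
```

```text
[618.48 186.92  98.3 ] 10.275 [ 0.1   0.18 -1.99] pred [592.57 186.01  23.28] zs [-0.  0.  1.] yaw -178.48572095441193
scene tile [{'location': [404.6, 241.5], 'score': 0.92}] 109.0
side tile [{'location': [316.5, 167.3], 'score': 0.81}] 123.0
zero [np.float64(0.2207477752271939), np.float64(0.18488390213495398)] best [np.float64(0.17325445325705358), np.float64(0.1591672056423049)] offset mm / yaw crad [-0.08 -3.87 -0.27  1.19]
```

The prediction now agrees to within about 4 mm. Lowering gently.

Call:
step_arm([
  [[0,0.007,-0.025,0,0,0,0],[-0.004,0.007,-0.05,0,0,0,0],[-0.004,0.007,-0.07,0,0,0,0],[-0.004,0.007,-0.085,0,0,0,0],[-0.004,0.007,-0.097,0,0,0,0],[-0.004,0.007,-0.103,0,0,0,0],[-0.004,0.007,-0.103,0,0,0,0],[-0.004,0.007,-0.103,0,0,0,0]],
])

```text
t: 11.48
eef_pos: [617.7, 187.9, 82.6]
tcp_rot: [0.155, 1.568, -1.389]
force: [-0.0, -0.4, -0.1]
opening: 7.3
```

Call:
step_arm([
  [[0,0,-0.003,0,0,0,0],[0,0,-0.006,0,0,0,0],[0,0,-0.009,0,0,0,0],[0,0,-0.009,0,0,0,0]],
])

```text
t: 11.98
eef_pos: [618.0, 187.9, 82.6]
tcp_rot: [0.558, 1.567, -0.986]
force: [-1.8, -1.3, 4.9]
opening: 7.2
```

Contact at about 5 N, and z has stopped where it should for the tile top. Releasing, then retreating upwards.

Call:
step_arm([
  [[0,0,0.003,0,0,0,8],[0,0,0.003,0,0,0,12],[0,0,0.003,0,0,0,20],[0,0,0.003,0,0,0,40],[0,0,0.003,0,0,0,50],[0,0,0.003,0,0,0,50],[0,0,0.003,0,0,0,50]],
])

```text
t: 12.85
eef_pos: [618.0, 187.8, 83.0]
tcp_rot: [0.561, 1.567, -0.984]
force: [1.6, 0.2, 0.9]
opening: 49.6
```

```bash
python3 fit2.py
```

```text
[618.04 187.85  83.04] 12.85 [1.64 0.15 0.94] pred [592.19 186.94   8.  ] zs [-0.  0.  1.] yaw -178.49231879842947
scene tile [{'location': [406.5, 243.9], 'score': 0.65}] 78.0
side tile [{'location': [316.2, 170.0], 'score': 0.53}] 110.0
zero [np.float64(0.43792361311875616), np.float64(0.28525984251968495)] best [np.float64(0.35328307735662945), np.float64(0.1906936360420619)] offset mm / yaw crad [-0.22 -6.56 -1.03  2.8 ]
```

Released. Going straight up and clear.

Call:
step_arm([
  [[0,0,0.08,0,0,0,50],[0,0,0.2,0,0,0,50],[0,0,0.4,0,0,0,50],[0,0,0.65,0,0,0,50],[0,0,0.9,0,0,0,50],[0,0,1,0,0,0,50],[0,0,1,0,0,0,50]],
])

```text
t: 13.92
eef_pos: [618.5, 188.0, 234.8]
tcp_rot: [1.116, 1.565, -0.428]
force: [-0.5, 0.6, -0.1]
opening: 49.9
```

Call:
step_arm([
  [[0,-0.25,0.3,0,0,0,50],[0,-0.5,0.5,0,0,0,50],[0,-0.8,0.6,0,0,0,50],[0,-1,0.6,0,0,0,50],[0,-1,0.6,0,0,0,50],[0,-1,0.6,0,0,0,50]],
])

```text
t: 14.68
eef_pos: [618.4, 38.5, 323.0]
tcp_rot: [0.817, 1.568, -0.727]
force: [-0.4, -1.0, -0.5]
opening: 49.9
```

```bash
sed -i 's/^s=monitor.state.*/s=monitor.state();print(s["eef_pos"],s["t"],s["force"]);X=np.array([618,187.8,82]);M=np.array([[0,1,.026],[0,.026,-1],[-1,0,0.]])/' chk.py fit2.py; python3 fit2.py; python3 chk.py final 75 181.2
```

```text
[618.39  38.49 322.95] 14.675 [-0.38 -0.98 -0.51]
[618.  187.8  82. ] 14.675 [-0.38 -0.98 -0.51] pred [592.   187.12   7.  ] zs [-0. -0.  1.] yaw -178.51064527344863
scene tile [{'location': [408.5, 241.0], 'score': 0.51}] 105.0
side tile [{'location': [316.6, 173.5], 'score': 0.47}] 124.0
zero [np.float64(0.2241872729026655), np.float64(0.20247242533151566)] best [np.float64(0.1689007151172458), np.float64(0.18632982021078726)] offset mm / yaw crad [ 0.14 -4.21  0.42 -0.04]
[618.475  39.09  324.213] 14.875 [ 0.214  0.482 -0.213]
[618.  187.8  82. ] 14.875 [ 0.214  0.482 -0.213] 49.73582708359694
[[ 0.     1.     0.026]
 [ 0.     0.026 -1.   ]
 [-1.     0.     0.   ]]
sign origin [592.    187.124   7.   ] yaw -178.51064527344863 tilt [-0. -0.  1.]
```

View pics/final.png

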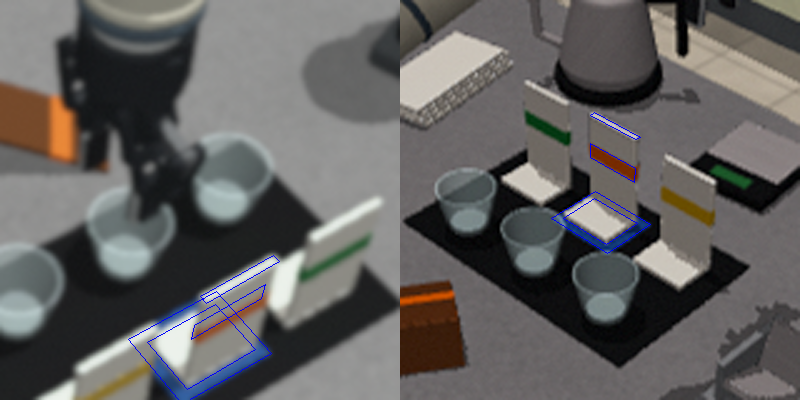

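The sign stands upright on the tile with blue visible all round the foot. The fit puts its origin at (592, 183–187, 7) against the tile centre (591.6, 185.6), and the neighbours and glasses look unmoved. Handing in.

```bash
python3 -c "
from bench import close_job
print(close_job())"
```

```text
the job is handed in; nothing more can be done
None
```

The sign is standing on the blue tile and released, and the job is handed in at about 15 s on the robot's clock. I gripped the blade along its 20° lean and lifted it straight up out of the die. Then I turned it upright and carried it over to the tile. I lowered it to a contact of about 5 N, opened the fingers and backed away.

**Last checks:**
- **Position:** the sign's origin is about (592, 183–187, 7) mm against the tile centre (591.6, 185.6), with its underside at the tile-top height of 7 mm. The band fit gave y about 4 mm lower than the robot's own pose; both are well inside the 14 mm limit.
- **Squareness:** the sign's yaw is within about 1° of the tile's, and the foot points to its glass. The model overlay matches the final side picture, with blue visible all round the foot.
- **Bystanders:** the neighbouring signs and the glasses look unmoved in the final pictures. I did not measure their displacement.

**Disagreements on the way:**
- The open fingertips appeared about 45 mm behind the reported tool point, where I expected 13 mm. I gripped 18 mm deeper to allow for either case, and the sign stayed where predicted in the gripper.
- One early fit was wrong because it matched the front face of the blade in the scene camera, which sees the back. After correcting that, the two cameras agreed to about 4 mm.

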